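Set out the garment-tagging station

TASK

Set out the tagging station for the next shift. On the plywood board (left and right as you stand at the counter), stand the round pin tin in the middle of the left field and lay the larger tag roll flat in the middle of the right field with the smaller roll centred flat on top of it, and stand the dropper bottle upright in the middle of the centre field, between the tin and the rolls. Stand the date stamp upright in the middle of the closed ink pad's lid, its long side along the pad's long side; leave the tape measure and the calculator where they are, and touch nothing at the end.

Things in the scene. Friction and masses are not known exactly. Their poses are not given: they have to be found in the camera images.
- board: plywood board 120 x 240 x 10 mm, fixed, top at z = 10 mm; two thin dark flush strips part it into three equal fields, each 80 mm long. Origin: centre of the underside. y runs along its length, to the robot's left (within 0.25 rad), x away from the robot: middle of the left field at (0, +80) mm, centre field (0, 0), right field (0, -80). It lies left or right of the ink pad.
- ink_pad: closed dark blue stamp pad with a flat tin lid, 57 x 81 x 15 mm, fixed to the counter, lid top at z = 15 mm. Origin: centre of the underside; x along the short side (57 mm), y along the long side (81 mm).
- tag_roll_large: the larger of two rolls of laundry tags (orange), lying flat: outside diameter 52 mm, height 25 mm, small hole in the middle. Origin: centre of the underside, z up.
- tag_roll_small: the smaller of the two rolls of laundry tags (green), lying flat: outside diameter 44 mm, height 25 mm, small hole in the middle. Origin: centre of the underside, z up.
- pin_tin: low round tin with a cream lid and grey base, diameter 50 mm (grip 48 mm), height 24 mm; lid does not come off. Origin: centre of the underside, z up.
- date_stamp: wooden hand stamp standing on its foot, 74 mm high: foot 56 x 28 mm and 19 mm high, above it a round turned handle up to 26 mm thick, from 19 mm to 74 mm high, on the middle of the foot. Origin: centre of the underside; x along the foot's long side (56 mm), y along the short side (28 mm), z up the handle.
- drop_bottle: brown dropper bottle standing upright, body diameter 32 mm up to 60 mm high, narrower black dropper cap (about 20 mm) up to 90 mm. Origin: centre of the underside, z up.
- tape_measure: bystander, leave alone: round pink tape measure with a small yellow tab, 56 x 51 x 21 mm, lying flat in the same row as the things to be moved. Origin: centre of the underside, z up.
- calculator: bystander, leave alone: pocket calculator 96 x 60 x 14 mm lying at the left end of the row, long side (x) pointing away from the robot. Origin: centre of the underside, z up.

How it is judged:
At the end, for the whole second after the job is handed in: Tin, bottle and larger roll on the board within 15 mm (each way) of the middle of the left, centre and right field; smaller roll on the larger, centres within 10 mm; stamp on the ink pad lid within 12 mm of its middle, long sides parallel within 15 degrees; all upright within 7 degrees, at rest (x of pin_tin in the frame of board between -0.015 and 0.015 m and y of pin_tin in the frame of board between 0.065 and 0.095 m and z of pin_tin in the frame of board between 0.006 and 0.014 m and x of tag_roll_large in the frame of board between -0.015 and 0.015 m and y of tag_roll_large in the frame of board between -0.095 and -0.065 m and z of tag_roll_large in the frame of board between 0.006 and 0.014 m and x of drop_bottle in the frame of board between -0.015 and 0.015 m and y of drop_bottle in the frame of board between -0.015 and 0.015 m and z of drop_bottle in the frame of board between 0.006 and 0.014 m and height (world z) of tag_roll_small between 0.0305 and 0.0405 m and horizontal distance between tag_roll_small and tag_roll_large below 0.01 m and horizontal distance between date_stamp and ink_pad below 0.012 m and height (world z) of date_stamp between 0.011 and 0.019 m and angle between the x axis of date_stamp and the y axis of ink_pad, either way round below 0.26 rad and angle between each of tag_roll_large, tag_roll_small, pin_tin, date_stamp, drop_bottle's own z axis and vertical below 0.12 rad and linear speed of each of tag_roll_large, tag_roll_small, pin_tin, date_stamp, drop_bottle below 0.02 m/s); the robot touches nothing.
It fails at once if the tape measure is disturbed (moved over 15 mm) (distance of tape_measure from where it was at the start of the episode above 0.015 m).
It fails at once if the calculator is disturbed (moved over 15 mm) (distance of calculator from where it was at the start of the episode above 0.015 m).
It also fails if it takes over 114 s, if anything falls off the work surface, if the arm or the gripper's body presses on something with over 40 N, if the wrist force passes 120 N, or if a joint passes its speed limit or range.

ROBOT

A 6-joint arm with a two-finger parallel gripper is mounted at the origin on a cart in front of the work surface, level with it; the furniture and walls round the work are solid. World frame = base frame: x ahead of the robot, y to its left, z up, the work surface at z = 0. Lengths are in m, angles in rad, forces in N, time in s.
With the tool pointing down it reaches from about 0.35 to 0.85 m from the base axis. Payload 8.1 kg.
Tool frame: the origin (TCP) lies midway between the tips of the shut fingers; the grasp point (between the pads) lies 19 mm behind it; z points along the fingers, y is the line along which they close (so a half turn about z gives the same grasp; the last joint's range is limited). The gripper opens to 93 mm and grips with 3 to 60 N. Pads are 15 mm wide; open, the fingers measure 128 mm over their backs; the gripper's body (75 mm by 188 mm) begins 65 mm behind the grasp point.
Start: joints at [-1.404, 0.13, 1.488, -0, 1.523, -0.085], TCP at [0.15, -0.581, 0.219] pointing down, gripper open.
Joint ranges: [-2.96, 2.96], [-0.89, 2.26], [0.02, 2.5], [-1.34, 4.48], [0, 2.73], [-2.66, 2.66]. Speed limits (rad/s): [2.39, 2.39, 2.79, 3.14, 3.14, 3.14].

INTERFACE

Orientations are given as a rotation vector (axis times angle).
In Python, from plant import r, vision gives the robot as it stands.
- The arm moves only by the tool arm_command, never from a script. Its argument "targets" is a list of rows, each a list of 5 numbers: the shift along the tool's x, y, z scaled (see below), then the turn about the tool's z scaled (see below), then the opening, from 0 (shut) to 1 (fully open). In form: [[dx, dy, dz, yaw, grip], ...]. A call has 1 to 20 rows; each row is the pose to reach, as a shift and turn from the pose commanded when the call began, along the tool's axes at that moment, turning the shorter way round; what a row does not reach only later rows make up. The controller multiplies each number of a shift by 400 mm and each number of a turn by pi rad. A row lasts 1/12 s, in which the tool goes at most 41.7 mm and 7.16 degrees, less where a joint would pass 70% of its speed; a pose out of reach is approached as far as the arm can. A call with a number of a shift or a turn outside -1 to 1 is refused whole. A call with a gripper value outside its range is refused whole. The fingers move at their own pace and stop on an object; "force" is the grip in N (left out, the last holds). Time passes only in rows, so rows that repeat a pose let the fingers close. It gives the time, the measured TCP pose, the force, the opening and the grip force at its end, in the units of the state.
- r.read_state(): the state, without advancing time (a new reading comes with each control period).
- vision.camera(name): name is "side" or "top"; returns a dict with "color" (384x512x3 uint8, red, green, blue), "range_z" (384x512 float32, m along the optical axis (not along the pixel's ray), 0 where there is no reading), "K" (3x3 intrinsics, pixels), "world_to_cam" (4x4, takes a point from world to camera coordinates). Camera axes: x right, y down, z forward; pixel columns grow to the right and rows downward; lengths in m; the calibration is good to about 2 mm. A picture is of the moment at which its call begins.
- r.sign_off(): hands the job in; it is judged then, once.
Trained networks look in the newest picture that a camera, given by its name, has taken for a name from the list of things; names that differ only in an ending like _2 or _b are one class to them, and where a whole thing is asked for, a point or a joint stands for the part that bears it (a point fixed in the world has none). Each returns a list of dicts, best first, with "p" (0 to 1); they miss things now and then, are a little off and sometimes report something else, mostly with a low value. They report only what shows in the picture. A call takes as long as a camera call.
- vision.recognise(name, camera): "bbox" ([left, top, right, bottom] in pixels, round what is visible of it).
- vision.place_of(name, camera): "location" ([row, column] in pixels: a listed point, or the origin of a listed thing).
The state is a dict: "time_s": time; "qpos": joint angles; "joint_vel": joint speeds; "joint_torque": joint torques, N m; "tool_pos": TCP position; "orientation": TCP orientation; "force": force on the tool from outside, world axes, zero at the start; "moment": the same for the moment, N m; "gripper_width": finger opening in m; "grip_force": force on a finger pad.
Only numpy, scipy, OpenCV 4.12 (cv2) and the standard library are available. Lean on these libraries where they do the work, as an engineer would, in place of code of your own. Each camera call takes 0.05 s, during which the arm holds its last target. There are 200 camera calls.

## Working session

There is one attempt and no reset: what is moved stays moved. The work goes in short steps, Python scripts to look and compute and a tool call to move; the robot and the scene stay as the last step left them, time stands still between calls to the robot, and variables do not carry over. Pictures are saved under pics/ and viewed, at most 14 in all, crops included, and the job is handed in when it is done.

Besides the shell and the picture viewer there is one more tool, called after "Call:" as a command line: name --pt "numbers of a row" for each row, then --argument value for the rest. arm_command: Moves the arm, as the interface text tells. Its arguments: {"type":"object","properties":{"targets":{"type":"array","items":{"type":"array","items":{"type":"number"}}},"force":{"type":"number"}},"required":["targets"]}

```bash
mkdir -p pics; ls
cat > h.py <<'E'
import numpy as np, cv2
from plant import r, vision
def snap(c,f=None):
    d=vision.camera(c)
    if f: cv2.imwrite('pics/'+f,d['color'][:,:,::-1])
    return d
def w(d,row,col,z):
    M=np.linalg.inv(d['world_to_cam']);k=np.linalg.inv(d['K'])@[col,row,1]
    o=M[:3,3];v=M[:3,:3]@k
    return o+v*(z-o[2])/v[2]
def cloud(d):
    h,wd=d['range_z'].shape;M=np.linalg.inv(d['world_to_cam'])
    u,v=np.meshgrid(np.arange(wd),np.arange(h));z=d['range_z']
    p=np.stack([u,v,np.ones_like(u)],-1)@np.linalg.inv(d['K']).T*z[...,None]
    return p@M[:3,:3].T+M[:3,3]
E
python3 - <<'E'
from h import *
d=snap('top','t0.png');e=snap('side','s0.png')
for c,q in (('top',d),('side',e)):
    print(c,np.round(np.linalg.inv(q['world_to_cam']),3).tolist())
    for n in 'board ink_pad tag_roll_large tag_roll_small pin_tin date_stamp drop_bottle tape_measure calculator'.split():
        b=vision.recognise(n,c)[:1]; l=vision.place_of(n,c)[:1]
        print(n,[(np.round(x['bbox']).tolist(),round(x['p'],2)) for x in b],[(np.round(x['location']).tolist(),round(x['p'],2),np.round(w(q,*x['location'],0),3).tolist()) for x in l])
E
```

```text
pics
top [[0.026, -0.984, 0.174, 0.319], [-1.0, -0.028, -0.007, 0.04], [0.012, -0.174, -0.985, 1.108], [0.0, 0.0, 0.0, 1.0]]
board [([163.0, 127.0, 261.0, 180.0], 0.93)] [([154.0, 209.0], 0.59, [0.612, 0.148, 0.0])]
ink_pad [([334.0, 140.0, 368.0, 167.0], 0.97)] [([153.0, 349.0], 0.9, [0.626, -0.215, 0.0])]
tag_roll_large [([281.0, 211.0, 303.0, 232.0], 0.68)] [([222.0, 295.0], 0.69, [0.443, -0.075, 0.0])]
tag_roll_small [([329.0, 209.0, 351.0, 230.0], 0.83)] [([218.0, 338.0], 0.7, [0.457, -0.186, 0.0])]
pin_tin [] [([220.0, 202.0], 0.62, [0.441, 0.159, 0.0])]
date_stamp [([238.0, 213.0, 265.0, 228.0], 0.53)] [([223.0, 251.0], 0.84, [0.436, 0.036, 0.0])]
drop_bottle [([375.0, 218.0, 391.0, 233.0], 0.65)] [([227.0, 382.0], 0.53, [0.437, -0.295, 0.0])]
tape_measure [([151.0, 209.0, 173.0, 232.0], 0.55)] [([221.0, 160.0], 0.65, [0.436, 0.263, 0.0])]
calculator [([101.0, 195.0, 124.0, 233.0], 0.65)] [([216.0, 114.0], 0.86, [0.446, 0.38, 0.0])]
side [[0.998, -0.012, 0.056, 0.463], [-0.052, -0.584, 0.81, -0.849], [0.023, -0.812, -0.583, 0.693], [0.0, 0.0, 0.0, 1.0]]
board [([253.0, 165.0, 310.0, 216.0], 0.87)] [([186.0, 278.0], 0.9, [0.616, 0.15, 0.0])]
ink_pad [([283.0, 260.0, 312.0, 293.0], 0.76)] [([276.0, 301.0], 0.75, [0.629, -0.217, 0.0])]
tag_roll_large [([213.0, 221.0, 232.0, 242.0], 0.65)] [([236.0, 222.0], 0.83, [0.446, -0.073, 0.0])]
tag_roll_small [([214.0, 252.0, 231.0, 277.0], 0.88)] [([268.0, 225.0], 0.83, [0.452, -0.186, 0.0])]
pin_tin [([216.0, 175.0, 232.0, 191.0], 0.44)] [([187.0, 222.0], 0.58, [0.445, 0.15, 0.0])]
date_stamp [([214.0, 188.0, 228.0, 219.0], 0.74)] [([210.0, 222.0], 0.5, [0.446, 0.037, 0.0])]
drop_bottle [([214.0, 280.0, 228.0, 311.0], 0.6)] [([305.0, 223.0], 0.78, [0.448, -0.294, 0.0])]
tape_measure [([254.0, 163.0, 308.0, 213.0], 0.18)] []
calculator [([208.0, 141.0, 237.0, 152.0], 0.6)] [([148.0, 223.0], 0.82, [0.446, 0.392, 0.0])]
```

Run:
```python
from h import *
d=snap('top');P=cloud(d)
im=cv2.resize(d['color'][110:250,90:400],None,fx=2.5,fy=2.5,interpolation=2)
cv2.imwrite('pics/t1.png',im[:,:,::-1])
roi=(P[...,0]>.35)&(P[...,0]<.75)&(abs(P[...,1])<.47)&(d['range_z']>0)
m=(roi&(P[...,2]>.0065)&(P[...,2]<.15)).astype(np.uint8)
n,l,s,c=cv2.connectedComponentsWithStats(m)
for i in range(1,n):
    if s[i,4]<40: continue
    q=P[l==i];t=np.percentile(q[:,2],90);top=q[q[:,2]>t-.006]
    (cx,cy),(a,b),an=cv2.minAreaRect((top[:,:2]*1000).astype(np.float32))
    (fx,fy),fr,fan=cv2.minAreaRect((q[:,:2]*1000).astype(np.float32))
    print('top',round(cx),round(cy),'sz',round(a),round(b),'ang',round(an,1),'z',round(t,3),'mean',np.round(top.mean(0)[:2]*1000),'| all',round(fx),round(fy),np.round(fr),round(fan,1))
print(r.read_state()['orientation'])
```

```text
top 722 416 sz 61 24 ang 16.9 z 0.04 mean [722. 417.] | all 722 416 [61. 24.] 16.9
top 741 391 sz 23 18 ang 89.2 z 0.04 mean [741. 391.] | all 741 391 [23. 18.] 89.2
top 677 465 sz 127 17 ang 5.3 z 0.044 mean [665. 463.] | all 681 459 [133.  24.] 0.9
top 735 -421 sz 29 80 ang 0.1 z 0.028 mean [ 740. -413.] | all 733 -424 [34. 90.] 0.9
top 618 142 sz 121 239 ang 8.0 z 0.012 mean [618. 141.] | all 618 142 [121. 239.] 8.0
top 616 397 sz 113 10 ang 22.9 z 0.012 mean [612. 395.] | all 616 397 [113.  10.] 22.9
top 621 -219 sz 82 57 ang 70.1 z 0.017 mean [ 621. -219.] | all 621 -219 [82. 57.] 70.1
top 449 382 sz 96 61 ang 2.1 z 0.014 mean [454. 382.] | all 449 382 [96. 61.] 2.1
top 440 255 sz 49 48 ang 86.6 z 0.02 mean [439. 254.] | all 440 255 [50. 50.] 69.9
top 445 155 sz 47 47 ang 2.6 z 0.025 mean [446. 156.] | all 445 155 [48. 47.] 2.2
top 445 -71 sz 50 50 ang 2.1 z 0.027 mean [445. -71.] | all 445 -71 [50. 51.] 2.1
top 447 -186 sz 43 42 ang 0.7 z 0.026 mean [ 447. -186.] | all 446 -186 [43. 43.] 60.8
top 438 32 sz 22 21 ang 1.2 z 0.072 mean [438.  32.] | all 438 31 [26. 55.] 25.2
top 443 -295 sz 15 17 ang 51.3 z 0.075 mean [ 442. -294.] | all 441 -293 [29. 28.] 1.5
[ 3.11670550e+00  3.94459893e-01 -4.75217117e-05]
```

View pics/t1.png

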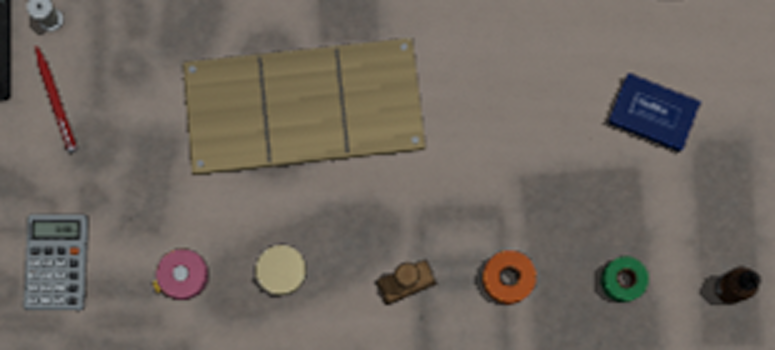

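View pics/s0.png

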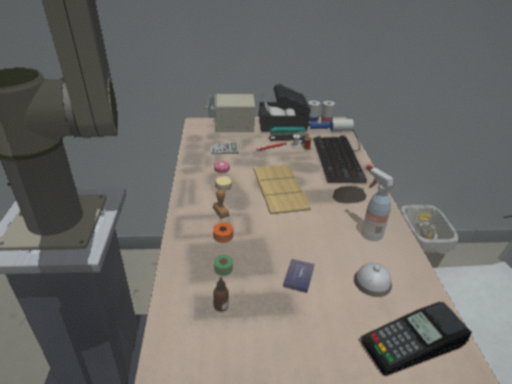

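Call:
arm_command --pt "0.87 -0.89 0.15 -0.42 1" --pt "0.87 -0.89 0.15 -0.42 1" --pt "0.87 -0.89 0.15 -0.42 1" --pt "0.87 -0.89 0.15 -0.42 1" --pt "0.87 -0.89 0.15 -0.42 1" --pt "0.87 -0.89 0.15 -0.42 1" --pt "0.87 -0.89 0.15 -0.42 1" --pt "0.87 -0.89 0.15 -0.42 1" --pt "0.87 -0.89 0.15 -0.42 1" --pt "0.87 -0.89 0.15 -0.42 1" --pt "0.87 -0.89 0.15 -0.42 1" --pt "0.87 -0.89 0.15 -0.42 1" --pt "0.87 -0.89 0.15 -0.42 1" --pt "0.87 -0.89 0.15 -0.42 1" --pt "0.87 -0.89 0.15 -0.42 1" --pt "0.87 -0.89 0.15 -0.42 1" --force 25

```text
time_s: 3.28
tool_pos: [0.3975, -0.1508, 0.1589]
orientation: [2.222, 2.22, -0.001]
force: [0.2, 0.1, 0.2]
gripper_width: 0.0929
grip_force: 0.0
```

Call:
arm_command --pt "0.197 0.119 0 0 1" --pt "0.197 0.119 0.1 0 1" --pt "0.197 0.119 0.2 0 1" --pt "0.197 0.119 0.28 0 1" --pt "0.197 0.119 0.35 0 1" --pt "0.197 0.119 0.385 0 1" --pt "0.197 0.119 0.385 0 1" --pt "0.197 0.119 0.385 0 1" --pt "0.197 0.119 0.385 0 0.3" --pt "0.197 0.119 0.385 0 0.3" --pt "0.197 0.119 0.385 0 0.3" --pt "0.197 0.119 0.385 0 0.3" --pt "0.197 0.119 0.385 0 0.3" --pt "0.197 0.119 0.385 0 0.3" --pt "0.197 0.119 0.385 0 0.3" --pt "0.197 0.119 0.3 0 0.3" --pt "0.197 0.119 0.2 0 0.3" --pt "0.197 0.119 0.2 0 0.3" --force 25

```text
time_s: 4.78
tool_pos: [0.4498, -0.0718, 0.0858]
orientation: [2.214, 2.216, 0.008]
force: [1.2, 0.6, 0.3]
gripper_width: 0.051
grip_force: 25.0
```

Call:
arm_command --pt "0.3375 0.46 0 0 0.3" --pt "0.3375 0.46 0 0 0.3" --pt "0.3375 0.46 0 0 0.3" --pt "0.3375 0.46 0 0 0.3" --pt "0.3375 0.46 0 0 0.3" --pt "0.3375 0.46 0 0 0.3" --pt "0.3375 0.46 0 0 0.3" --pt "0.3375 0.46 0 0 0.3" --pt "0.3375 0.46 0.06 0 0.3" --pt "0.3375 0.46 0.1 0 0.3" --pt "0.3375 0.46 0.13 0 0.3" --pt "0.3375 0.46 0.145 0 0.3" --pt "0.3375 0.46 0.145 0 0.3" --pt "0.3375 0.46 0.145 0 0.3"

```text
time_s: 5.95
tool_pos: [0.6291, 0.0639, 0.021]
orientation: [-2.221, -2.221, 0.0]
force: [1.2, -0.5, -0.1]
gripper_width: 0.0509
grip_force: 25.0
```

Call:
arm_command --pt "0 0 0.006 0 0.3" --pt "0 0 0.0125 0 0.3" --pt "0 0 0.0125 0 0.3" --pt "0 0 0.0125 0 0.7" --pt "0 0 0.0125 0 0.85" --pt "0 0 0.0125 0 0.85" --pt "0 0 0.0125 0 0.85" --pt "0 0 -0.1 0 0.85" --pt "0 0 -0.2 0 1" --pt "0 0 -0.2 0 1" --pt "0 0 -0.2 0 1"

```text
time_s: 6.87
tool_pos: [0.6327, 0.0644, 0.1055]
orientation: [2.217, 2.218, 0.009]
force: [0.2, -0.3, -0.9]
gripper_width: 0.0916
grip_force: 0.0
```

Call:
arm_command --pt "-0.6225 -0.455 0 0 1" --pt "-0.6225 -0.455 0 0 1" --pt "-0.6225 -0.455 0 0 1" --pt "-0.6225 -0.455 0 0 1" --pt "-0.6225 -0.455 0 0 1" --pt "-0.6225 -0.455 0 0 1" --pt "-0.6225 -0.455 0 0 1" --pt "-0.6225 -0.455 0 0 1" --pt "-0.6225 -0.455 0 0 1" --pt "-0.6225 -0.455 0 0 1" --pt "-0.6225 -0.455 0 0 1"

```text
time_s: 7.78
tool_pos: [0.4475, -0.1841, 0.1]
orientation: [-2.22, -2.221, -0.0]
force: [-0.3, 0.1, -0.1]
gripper_width: 0.0927
grip_force: 0.0
```

```bash
cat > loc.py <<'E'
from h import *
import sys
def comps(d):
    P=cloud(d)
    roi=(P[...,0]>.36)&(P[...,0]<.70)&(P[...,1]<.3)&(P[...,1]>-.34)&(d['range_z']>0)
    lo=float(sys.argv[1]) if len(sys.argv)>1 else .0065
    m=(roi&(P[...,2]>lo)&(P[...,2]<.15)).astype(np.uint8)
    n,l,s,c=cv2.connectedComponentsWithStats(m)
    for i in range(1,n):
        if s[i,4]<25: continue
        q=P[l==i];t=np.percentile(q[:,2],90);top=q[q[:,2]>t-.006]
        (cx,cy),f,a=cv2.minAreaRect((top[:,:2]*1000).astype(np.float32))
        print(round(cx),round(cy),np.round(f),round(a,1),'z',round(t*1000))
if __name__=='__main__':
    comps(snap('top','t_%d.png'%(r.read_state()['time_s']*100)));print(r.read_state()['tool_pos'])
E
python3 loc.py 0.018
```

```text
628 64 [52. 48.] 1.6 z 36
444 253 [40. 34.] 1.4 z 22
445 155 [48. 47.] 1.6 z 25
438 32 [22. 21.] 1.6 z 72
440 -293 [ 8. 11.] 27.0 z 78
[ 0.44779087 -0.18378692  0.10013769]
```

Call:
arm_command --pt "-0.004 0 0.08 0 1" --pt "-0.004 0 0.16 0 1" --pt "-0.004 0 0.21 0 1" --pt "-0.004 0 0.238 0 1" --pt "-0.004 0 0.238 0 1" --pt "-0.004 0 0.238 0 1" --pt "-0.004 0 0.238 0 0.25" --pt "-0.004 0 0.238 0 0.25" --pt "-0.004 0 0.238 0 0.25" --pt "-0.004 0 0.238 0 0.25" --pt "-0.004 0 0.238 0 0.25" --pt "-0.004 0 0.238 0 0.25" --pt "-0.004 0 0.238 0 0.25" --pt "-0.004 0 0.238 0 0.25" --pt "-0.004 0 0.14 0 0.25" --pt "-0.004 0 0 0 0.25" --pt "-0.004 0 0 0 0.25" --pt "-0.004 0 0 0 0.25"

```text
time_s: 9.33
tool_pos: [0.4505, -0.1881, 0.1057]
orientation: [2.215, 2.216, 0.004]
force: [-0.9, 0.4, -0.5]
gripper_width: 0.0435
grip_force: 25.0
```

Call:
arm_command --pt "0.624 0.453 0 0 0.25" --pt "0.624 0.453 0 0 0.25" --pt "0.624 0.453 0 0 0.25" --pt "0.624 0.453 0 0 0.25" --pt "0.624 0.453 0 0 0.25" --pt "0.624 0.453 0 0 0.25" --pt "0.624 0.453 0 0 0.25" --pt "0.624 0.453 0 0 0.25" --pt "0.624 0.453 0 0 0.25" --pt "0.624 0.453 0 0 0.25" --pt "0.624 0.453 0 0 0.25" --pt "0.624 0.453 0.05 0 0.25" --pt "0.624 0.453 0.1 0 0.25" --pt "0.624 0.453 0.13 0 0.25" --pt "0.624 0.453 0.13 0 0.25" --pt "0.624 0.453 0.13 0 0.25"

```text
time_s: 10.67
tool_pos: [0.6273, 0.0624, 0.0477]
orientation: [-2.221, -2.219, 0.003]
force: [0.8, -0.5, 0.3]
gripper_width: 0.0431
grip_force: 25.0
```

Run:
```python
from h import *
d=snap('side');print(r.read_state()['tool_pos'],r.read_state()['gripper_width'])
cv2.imwrite('pics/s1.png',cv2.resize(d['color'][110:300,200:360],None,fx=3.5,fy=3,interpolation=2)[:,:,::-1])
```

```text
[0.62846071 0.06261005 0.04904644] 0.042655206961397955
```

View pics/s1.png

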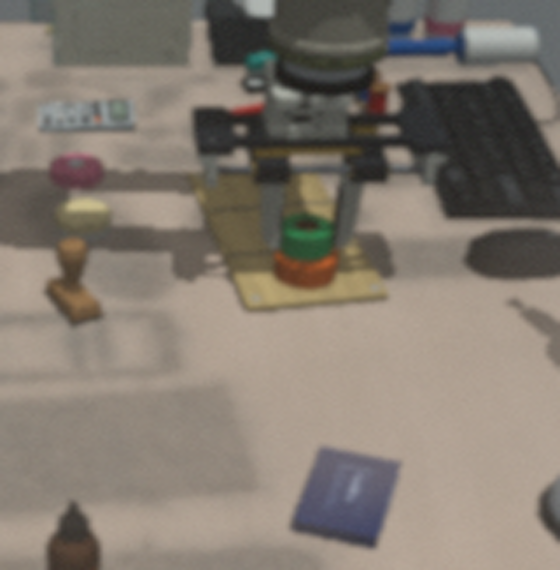

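Call:
arm_command --pt "0.002 0 0.01 0 0.25" --pt "0.002 0 0.02 0 0.25" --pt "0.002 0 0.021 0 0.25" --pt "0.002 0 0.021 0 0.25" --pt "0.002 0 0.021 0 0.65" --pt "0.002 0 0.021 0 0.65" --pt "0.002 0 0.021 0 0.65" --pt "0.002 0 0.021 0 0.65" --pt "0.002 0 -0.06 0 0.65" --pt "0.002 0 -0.15 0 1" --pt "0.002 0 -0.15 0 1" --pt "0.002 0 -0.15 0 1" --pt "0.002 0 -0.15 0 1"

```text
time_s: 11.8
tool_pos: [0.6287, 0.0641, 0.1088]
orientation: [2.221, 2.222, 0.001]
force: [0.2, 0.5, -0.3]
gripper_width: 0.0824
grip_force: 0.0
```

Call:
arm_command --pt "0.2275 -0.459 0 0 1" --pt "0.2275 -0.459 0 0 1" --pt "0.2275 -0.459 0 0 1" --pt "0.2275 -0.459 0 0 1" --pt "0.2275 -0.459 0 0 1" --pt "0.2275 -0.459 0 0 1" --pt "0.2275 -0.459 0 0 1" --pt "0.2275 -0.459 0.1 0 1" --pt "0.2275 -0.459 0.2 0 1" --pt "0.2275 -0.459 0.258 0 1" --pt "0.2275 -0.459 0.258 0 1" --pt "0.2275 -0.459 0.258 0 1"

```text
time_s: 12.8
tool_pos: [0.445, 0.1542, 0.0039]
orientation: [-2.221, -2.22, 0.003]
force: [-0.4, -0.6, 1.0]
gripper_width: 0.093
grip_force: 0.0
```

```bash
python3 loc.py 0.018
```

```text
627 64 [43. 42.] 2.1 z 61
439 31 [21. 20.] 43.3 z 73
443 -294 [15. 18.] 45.1 z 77
384 154 [47. 69.] 1.6 z 132
[0.44513314 0.15431143 0.00449159]
```

Call:
arm_command --pt "0 0 0 0 0.3" --pt "0 0 0 0 0.3" --pt "0 0 0 0 0.3" --pt "0 0 0 0 0.3" --pt "0 0 0 0 0.3" --pt "0 0 0 0 0.3" --pt "0 0 0 0 0.3" --pt "0 0 -0.1 0 0.3" --pt "0 0 -0.2 0 0.3" --pt "0 0 -0.2 0 0.3"

```text
time_s: 13.68
tool_pos: [0.4497, 0.1562, 0.0932]
orientation: [2.217, 2.218, 0.015]
force: [1.2, 0.2, 1.8]
gripper_width: 0.0311
grip_force: 0.0
```

Call:
arm_command --pt "0.1675 0.405 0 0 0.3" --pt "0.1675 0.405 0 0 0.3" --pt "0.1675 0.405 0 0 0.3" --pt "0.1675 0.405 0 0 0.3" --pt "0.1675 0.405 0 0 0.3" --pt "0.1675 0.405 0 0 0.3" --pt "0.1675 0.405 0 0 0.3" --pt "0.1675 0.405 0.07 0 0.3" --pt "0.1675 0.405 0.13 0 0.3" --pt "0.1675 0.405 0.16 0 0.3" --pt "0.1675 0.405 0.16 0 0.3" --pt "0.1675 0.405 0.16 0 0.3"

```text
time_s: 14.68
tool_pos: [0.6057, 0.2217, 0.0215]
orientation: [-2.22, -2.221, 0.002]
force: [0.6, 0.9, 0.4]
gripper_width: 0.0278
grip_force: 0.0
```

Call:
arm_command --pt "0 0 -0.25 0 0.5" --pt "0 0 -0.25 0 1" --pt "0 0 -0.25 0 1" --pt "0 0 -0.25 0 1"

```text
time_s: 15.02
tool_pos: [0.6117, 0.2234, 0.1316]
orientation: [2.216, 2.217, 0.02]
force: [0.7, 0.4, 0.4]
gripper_width: 0.05
grip_force: 0.0
```

```bash
python3 loc.py 0.018;python3 - <<'E'
from h import *
d=snap('side')
cv2.imwrite('pics/s2.png',cv2.resize(d['color'][110:300,200:360],None,fx=3.5,fy=3,interpolation=2)[:,:,::-1])
E
```

```text
627 64 [43. 42.] 48.6 z 61
441 144 [48. 26.] 22.2 z 25
438 32 [21. 21.] 1.5 z 72
443 -295 [15. 15.] 34.3 z 75
[0.61016492 0.22298134 0.12806812]
```

View pics/s2.png

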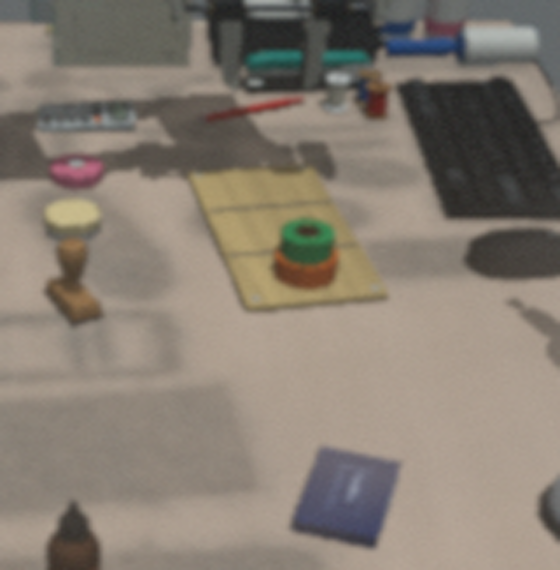

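Call:
arm_command --pt "0 0 -0.1 0 1" --pt "0 0 -0.1 0 1" --pt "0 0.1 -0.1 0 1" --pt "0 0.1 -0.1 0 1"

```text
time_s: 15.45
tool_pos: [0.6479, 0.2208, 0.1554]
orientation: [-2.22, -2.219, 0.009]
force: [-0.0, -0.8, -2.2]
gripper_width: 0.0848
grip_force: 0.0
```

Run:
```python
from h import *
for c in ('top','side'):
    d=snap(c);P=cloud(d)
    print(c,[np.round(w(d,*x['location'],0),3).tolist()+[round(x['p'],2)] for x in vision.place_of('pin_tin',c)[:2]])
    m=(P[...,0]>.37)&(P[...,0]<.52)&(P[...,1]>.06)&(P[...,1]<.22)&(P[...,2]>.018)&(P[...,2]<.035)&(d['range_z']>0)
    q=(P[m]*1000).astype(np.float32);print(len(q),q[:,:2].min(0),q[:,:2].max(0),cv2.minEnclosingCircle(q[:,:2]), q[:,2].min(),q[:,2].max())
    if c=='top':cv2.imwrite('pics/t3.png',cv2.resize(d['color'][150:250,130:330],None,fx=4,fy=4,interpolation=2)[:,:,::-1])
```

```text
top [[0.441, 0.153, 0.0, 0.37]]Traceback (most recent call last):
  File "<stdin>", line 6, in <module>
cv2.error: OpenCV(4.12.0) /io/opencv/modules/imgproc/src/shapedescr.cpp:201: error: (-215:Assertion failed) count >= 0 && (depth == CV_32F || depth == CV_32S) in function 'minEnclosingCircle'
```

Run:
```python
from h import *
for c in ('top','side'):
    d=snap(c);P=cloud(d)
    print(c,[np.round(w(d,*x['location'],0),3).tolist()+[round(x['p'],2)] for x in vision.place_of('pin_tin',c)[:2]])
    m=(P[...,0]>.37)&(P[...,0]<.52)&(P[...,1]>.06)&(P[...,1]<.22)&(P[...,2]>.018)&(P[...,2]<.035)&(d['range_z']>0)
    q=(P[m]*1000).astype(np.float32);print(len(q),q[:,:2].min(0),q[:,:2].max(0),cv2.minEnclosingCircle(np.ascontiguousarray(q[:,:2])), q[:,2].min(),q[:,2].max())
    if c=='top':cv2.imwrite('pics/t3.png',cv2.resize(d['color'][150:250,130:330],None,fx=4,fy=4,interpolation=2)[:,:,::-1])
```

```text
top [[0.435, 0.158, 0.0, 0.5]]
41 [427.15735 130.81471] [458.9788  144.47075] ((443.06805419921875, 138.8964385986328), 16.85904312133789) 18.793255 26.177029
side [[0.438, 0.145, 0.0, 0.77]]
136 [414.18317 126.24691] [462.47986 177.66754] ((439.3295593261719, 151.99635314941406), 26.251934051513672) 18.132082 25.655844
```

View pics/t3.png

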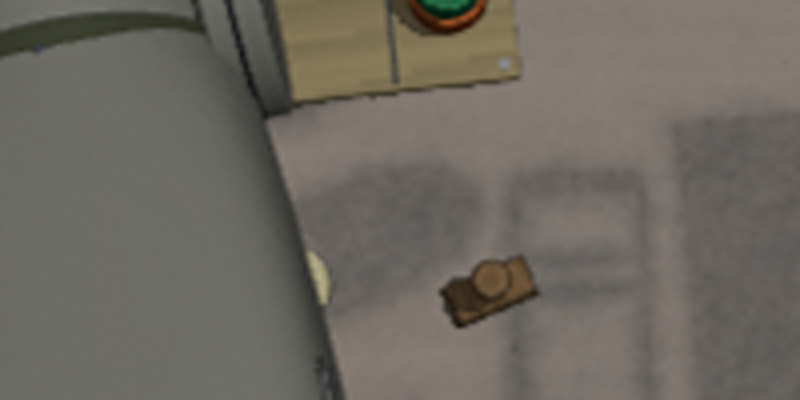

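Call:
arm_command --pt "-0.1725 -0.5175 0 0 1" --pt "-0.1725 -0.5175 0 0 1" --pt "-0.1725 -0.5175 0 0 1" --pt "-0.1725 -0.5175 0 0 1" --pt "-0.1725 -0.5175 0 0 1" --pt "-0.1725 -0.5175 0 0 1" --pt "-0.1725 -0.5175 0 0 1" --pt "-0.1725 -0.5175 0.1 0 1" --pt "-0.1725 -0.5175 0.2 0 1" --pt "-0.1725 -0.5175 0.3 0 1" --pt "-0.1725 -0.5175 0.37 0 1" --pt "-0.1725 -0.5175 0.37 0 1" --pt "-0.1725 -0.5175 0.37 0 1" --force 55

```text
time_s: 16.83
tool_pos: [0.4393, 0.153, 0.0131]
orientation: [-2.22, -2.221, 0.003]
force: [0.9, -0.1, -0.3]
gripper_width: 0.093
grip_force: 0.0
```

Run:
```python
from h import *
d=snap('side')
P=cloud(d)
m=(P[...,0]>.37)&(P[...,0]<.52)&(P[...,1]>.06)&(P[...,1]<.22)&(P[...,2]>.018)&(P[...,2]<.026)&(d['range_z']>0)
q=(P[m]*1000).astype(np.float32);print(len(q),cv2.minEnclosingCircle(np.ascontiguousarray(q[:,:2])), r.read_state()['tool_pos'])
cv2.imwrite('pics/s3.png',cv2.resize(d['color'][120:230,190:270],None,fx=6,fy=5,interpolation=2)[:,:,::-1])
```

```text
157 ((439.992919921875, 146.391357421875), 58.59153747558594) [0.4411553  0.15345288 0.01501252]
```

View pics/s3.png

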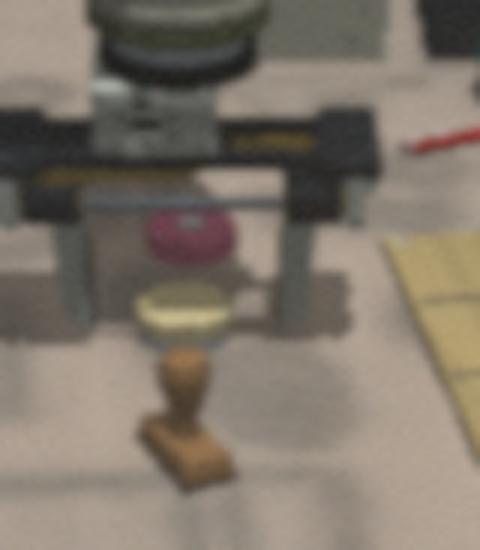

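Run:
```python
from h import *
d=snap('side')
hsv=cv2.cvtColor(d['color'],cv2.COLOR_RGB2HSV);c=d['color'].astype(int)
m=np.zeros(hsv.shape[:2],bool);s=np.s_[172:196,208:234]
m[s]=(hsv[s][...,0]>18)&(hsv[s][...,0]<38)&(hsv[s][...,1]>45)&(hsv[s][...,2]>120)
v,u=np.nonzero(m);print(len(u),u.min(),u.max(),v.min(),v.max())
p=np.array([w(d,a,b,.022)[:2] for a,b in zip(v,u)])*1000
print(p.min(0),p.max(0),p.mean(0),cv2.minEnclosingCircle(p.astype(np.float32)))
P=cloud(d);q=P[m&(d['range_z']>0)]*1000;print(np.median(q,0))
# fingers near the tips
h=(P[...,0]>.36)&(P[...,0]<.52)&(P[...,1]>.12)&(P[...,1]<.2)&(P[...,2]>.035)&(P[...,2]<.08)&(d['range_z']>0)
for a in (h&(P[...,0]<.42),h&(P[...,0]>.46)):
    q=P[a]*1000;print(len(q),np.percentile(q,[5,50,95],axis=0).round().tolist())
```

```text
104 213 228 178 186
[417.11992846 124.24853331] [462.4437963  167.40930931] [440.5632411  146.47690453] ((440.39404296875, 148.08578491210938), 24.855409622192383)
[441.39232433 145.37903187  22.056843  ]
78 [[380.0, 142.0, 39.0], [388.0, 144.0, 60.0], [395.0, 150.0, 78.0]]
73 [[489.0, 142.0, 38.0], [495.0, 144.0, 58.0], [504.0, 147.0, 78.0]]
```

Call:
arm_command --pt "-0.0175 0 0 0 1" --pt "-0.0175 0 0.0275 0 1" --pt "-0.0175 0 0.0275 0 1" --pt "-0.0175 0 0.0275 0 0.4" --pt "-0.0175 0 0.0275 0 0.4" --pt "-0.0175 0 0.0275 0 0.4" --pt "-0.0175 0 0.0275 0 0.4" --pt "-0.0175 0 0.0275 0 0.4" --pt "-0.0175 0 0.0275 0 0.4" --pt "-0.0175 0 0.0275 0 0.4" --pt "-0.0175 0 0.0275 0 0.4" --pt "-0.0175 0 0.0275 0 0.4" --force 40

```text
time_s: 17.93
tool_pos: [0.4398, 0.1461, 0.0024]
orientation: [-2.221, -2.222, 0.0]
force: [-0.5, -1.0, 0.8]
gripper_width: 0.0444
grip_force: 40.0
```

Run:
```python
from h import *
d=snap('side');P=cloud(d);print(r.read_state()['gripper_width'])
hsv=cv2.cvtColor(d['color'],cv2.COLOR_RGB2HSV)
m=np.zeros(hsv.shape[:2],bool);s=np.s_[172:196,208:234]
m[s]=(hsv[s][...,0]>18)&(hsv[s][...,0]<38)&(hsv[s][...,1]>45)&(hsv[s][...,2]>120)
v,u=np.nonzero(m);p=np.array([w(d,a,b,.023)[:2] for a,b in zip(v,u)])*1000
print(p.min(0),p.max(0),p.mean(0))
cv2.imwrite('pics/s4.png',cv2.resize(d['color'][130:220,195:260],None,fx=8,fy=6.5,interpolation=2)[:,:,::-1])
```

```text
0.04466180988030168
[426.60926962 122.79840523] [459.39784657 160.118808  ] [443.36019553 140.81368721]
```

View pics/s4.png

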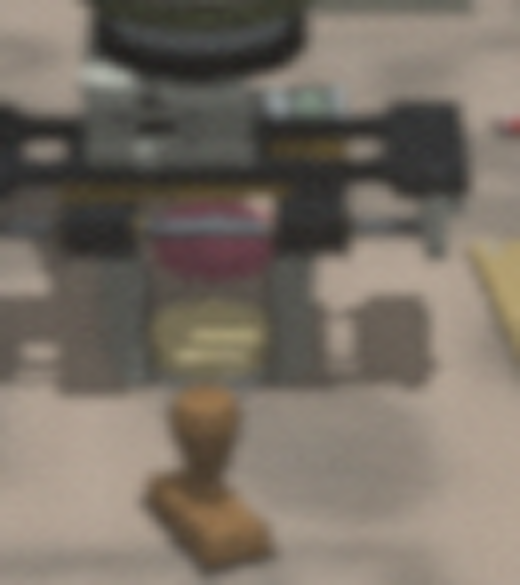

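Call:
arm_command --pt "0 0 -0.02 0 0.4" --pt "0 0 -0.04 0 0.4" --pt "0 0 -0.07 0 0.4" --pt "0 0 -0.07 0 0.4" --pt "0 0 -0.07 0 0.4"

```text
time_s: 18.4
tool_pos: [0.4411, 0.1463, 0.0317]
orientation: [2.22, 2.221, 0.004]
force: [1.0, 0.2, -0.8]
gripper_width: 0.0446
grip_force: 40.0
```

Run:
```python
from h import *
d=snap('side');print(r.read_state()['gripper_width'],r.read_state()['grip_force'],r.read_state()['force'])
cv2.imwrite('pics/s5.png',cv2.resize(d['color'][130:220,195:260],None,fx=8,fy=6.5,interpolation=2)[:,:,::-1])
```

```text
0.04466548030886505 39.98732547392137 [-0.43211527 -0.52536222 -0.39565148]
```

View pics/s5.png

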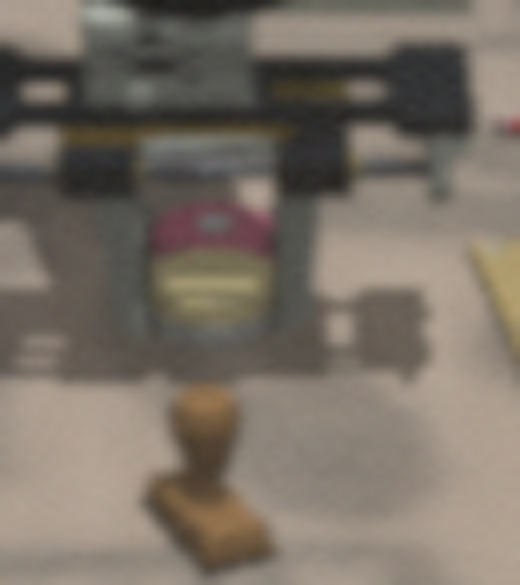

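Call:
arm_command --pt "0 0 -0.1 0 0.4" --pt "0.186 0.415 -0.1 0 0.4" --pt "0.186 0.415 -0.1 0 0.4" --pt "0.186 0.415 -0.1 0 0.4" --pt "0.186 0.415 -0.1 0 0.4" --pt "0.186 0.415 -0.1 0 0.4" --pt "0.186 0.415 -0.1 0 0.4" --pt "0.186 0.415 -0.1 0 0.4" --pt "0.186 0.415 -0.1 0 0.4" --pt "0.186 0.415 -0.03 0 0.4" --pt "0.186 0.415 0.02 0 0.4" --pt "0.186 0.415 0.02 0 0.4" --pt "0.186 0.415 0.02 0 0.4"

```text
time_s: 19.53
tool_pos: [0.6035, 0.2196, 0.0212]
orientation: [-2.22, -2.22, 0.005]
force: [-0.2, -0.1, -0.4]
gripper_width: 0.0443
grip_force: 40.0
```

Run:
```python
from h import *
d=snap('side');P=cloud(d);s=r.read_state();print(s['gripper_width'],s['tool_pos'])
zt=s['tool_pos'][2]+.021
hsv=cv2.cvtColor(d['color'],cv2.COLOR_RGB2HSV)
m=(abs(P[...,0]-.607)<.022)&(abs(P[...,1]-.215)<.045)&(abs(P[...,2]-zt)<.006)&(d['range_z']>0)
q=P[m]*1000;print(len(q),q.min(0),q.max(0),q.mean(0))
l=vision.place_of('pin_tin','side')[:1];print([w(d,*x['location'],zt-.024) for x in l],l)
cv2.imwrite('pics/s6.png',cv2.resize(d['color'][130:220,235:320],None,fx=8,fy=6.5,interpolation=2)[:,:,::-1])
```

```text
0.04441737187143491 [0.60507391 0.22010126 0.02291389]
103 [585.78260033 202.64164673  38.00952997] [628.81872787 255.136412    49.66258055] [606.01281227 226.19846081  41.52172026]
[array([0.61069143, 0.21945697, 0.01991389])] [{'location': [169.0, 274.5], 'p': 0.47}]
```

View pics/s6.png

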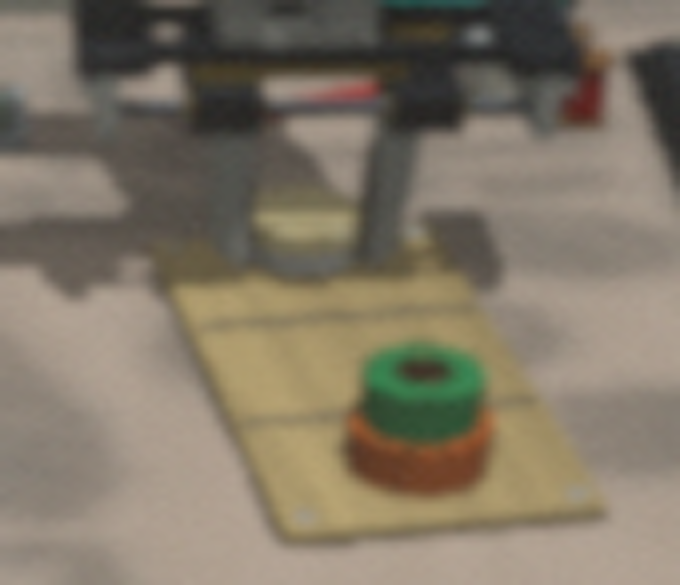

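Call:
arm_command --pt "0 0.005 0.012 0 0.4" --pt "0 0.005 0.025 0 0.4" --pt "0 0.005 0.025 0 0.4" --pt "0 0.005 0.025 0 0.4" --pt "0 0.005 0.025 0 0.75" --pt "0 0.005 0.025 0 0.75" --pt "0 0.005 0.025 0 0.75" --pt "0 0.005 0.025 0 0.75" --pt "0 0.005 -0.05 0 0.75" --pt "0 0.005 -0.15 0 1" --pt "0 0.005 -0.3 0 1" --pt "0 0.005 -0.3 0 1"

```text
time_s: 20.63
tool_pos: [0.6104, 0.2212, 0.1491]
orientation: [2.218, 2.219, 0.01]
force: [0.6, 1.2, 0.9]
gripper_width: 0.085
grip_force: 0.0
```

Call:
arm_command --pt "-0.9 -0.15 0 0 1" --pt "-0.9 -0.15 0 0 1" --pt "-0.9 -0.15 0 0 1" --pt "-0.9 -0.15 0 0 1" --pt "-0.9 -0.15 0 0 1" --pt "-0.9 -0.15 0 0 1" --pt "-0.9 -0.15 0 0 1" --pt "-0.9 -0.15 0 0 1" --pt "-0.9 -0.15 0 0 1" --pt "-0.9 -0.15 0 0 1" --pt "-0.9 -0.15 0 0 1" --pt "-0.9 -0.15 0 0 1"

```text
time_s: 21.63
tool_pos: [0.5481, -0.1391, 0.1425]
orientation: [-2.221, -2.221, -0.001]
force: [0.1, 0.3, -0.4]
gripper_width: 0.093
grip_force: 0.0
```

```bash
python3 loc.py 0.018
python3 - <<'E'
from h import *
d=snap('top');P=cloud(d)
m=(abs(P[...,0]-.438)<.05)&(abs(P[...,1]-.032)<.05)&(abs(P[...,2]-.0185)<.005)&(d['range_z']>0)
print('foot',m.sum(),cv2.minAreaRect((P[m][:,:2]*1000).astype(np.float32)))
E
```

```text
627 64 [43. 42.] 1.9 z 61
607 229 [48. 49.] 40.2 z 34
442 252 [40. 37.] 1.5 z 22
438 32 [21. 21.] 1.6 z 73
[ 0.54821902 -0.13849014  0.14242776]
foot 138 ((438.38861083984375, 31.454618453979492), (25.594829559326172, 53.437889099121094), 24.35223388671875)
```

Call:
arm_command --pt "-0.3875 -0.2625 0 0 1" --pt "-0.3875 -0.2625 0 0 1" --pt "-0.3875 -0.2625 0 0 1" --pt "-0.3875 -0.2625 0 0 1" --pt "-0.3875 -0.2625 0 0 1" --pt "-0.3875 -0.2625 0 0 1" --pt "-0.3875 -0.2625 0 0 1" --pt "-0.3875 -0.2625 0.08 0 1" --pt "-0.3875 -0.2625 0.16 0 1" --pt "-0.3875 -0.2625 0.24 0 1" --pt "-0.3875 -0.2625 0.3 0 1" --pt "-0.3875 -0.2625 0.3 0 1" --pt "-0.3875 -0.2625 0.3 0 1" --force 25

```text
time_s: 22.82
tool_pos: [0.443, -0.292, 0.0213]
orientation: [-2.215, -2.222, 0.0]
force: [0.9, -0.2, 0.7]
gripper_width: 0.0931
grip_force: 0.0
```

Call:
arm_command --pt "0 0 0 0 0.2" --pt "0 0 0 0 0.2" --pt "0 0 0 0 0.2" --pt "0 0 0 0 0.2" --pt "0 0 0 0 0.2" --pt "0 0 0 0 0.2" --pt "0 0 0 0 0.2" --pt "0 0 0 0 0.2" --pt "0 0 0 0 0.2" --pt "0 0 0 0 0.2"

```text
time_s: 23.65
tool_pos: [0.443, -0.2946, 0.0223]
orientation: [-2.221, -2.222, 0.0]
force: [0.4, -0.3, -0.2]
gripper_width: 0.0314
grip_force: 23.8
```

Call:
arm_command --pt "0 0 -0.06 0 0.2" --pt "0 0 -0.13 0 0.2" --pt "0 0 -0.2 0 0.2" --pt "0 0 -0.27 0 0.2" --pt "0.1 0.04 -0.27 0 0.2" --pt "0.19 0.08 -0.27 0 0.2" --pt "0.28 0.12 -0.27 0 0.2" --pt "0.37 0.16 -0.27 0 0.2" --pt "0.46 0.2 -0.27 0 0.2" --pt "0.55 0.24 -0.27 0 0.2" --pt "0.64 0.28 -0.27 0 0.2" --pt "0.73 0.32 -0.27 0 0.2" --pt "0.82 0.36 -0.27 0 0.2" --pt "0.91 0.4 -0.27 0 0.2" --pt "0.95 0.42 -0.27 0 0.2" --pt "0.95 0.42 -0.27 0 0.2"

```text
time_s: 24.98
tool_pos: [0.6117, 0.0896, 0.1301]
orientation: [-2.216, -2.226, -0.002]
force: [-0.1, 0.2, -0.6]
gripper_width: 0.031
grip_force: 25.0
```

Call:
arm_command --pt "0.07 0.01 0 0 0.2" --pt "0.141 0.018 0 0 0.2" --pt "0.141 0.018 0 0 0.2" --pt "0.141 0.018 0 0 0.2" --pt "0.141 0.018 0.07 0 0.2" --pt "0.141 0.018 0.13 0 0.2" --pt "0.141 0.018 0.18 0 0.2" --pt "0.141 0.018 0.22 0 0.2" --pt "0.141 0.018 0.22 0 0.2" --pt "0.141 0.018 0.22 0 0.2"

```text
time_s: 25.82
tool_pos: [0.6169, 0.1403, 0.0414]
orientation: [-2.221, -2.22, 0.004]
force: [-0.3, 0.5, 0.1]
gripper_width: 0.0313
grip_force: 25.0
```

Call:
arm_command --pt "0.003 0.002 0.01 0 0.2" --pt "0.003 0.002 0.021 0 0.2" --pt "0.003 0.002 0.021 0 0.2" --pt "0.003 0.002 0.021 0 0.2" --pt "0.003 0.002 0.022 0 0.6" --pt "0.003 0.002 0.022 0 0.6" --pt "0.003 0.002 0.022 0 0.6" --pt "0.003 0.002 0.022 0 0.6" --pt "0.003 0.002 -0.07 0 0.6" --pt "0.003 0.002 -0.16 0 0.6" --pt "0.003 0.002 -0.25 0 0.6" --pt "0.003 0.002 -0.3 0 0.6" --pt "0.003 0.002 -0.3 0 0.6"

```text
time_s: 26.9
tool_pos: [0.6226, 0.1437, 0.17]
orientation: [2.216, 2.218, 0.014]
force: [0.3, -0.3, 0.0]
gripper_width: 0.0559
grip_force: 0.0
```

Call:
arm_command --pt "-0.274 -0.45 0 0 0.8" --pt "-0.274 -0.45 0 0 0.8" --pt "-0.274 -0.45 0 0 0.8" --pt "-0.274 -0.45 0 0 0.8" --pt "-0.274 -0.45 0 0 0.8" --pt "-0.274 -0.45 0 0 0.8" --pt "-0.274 -0.45 0 0 0.8" --pt "-0.274 -0.45 0 0 0.8" --pt "-0.274 -0.45 0.08 0 0.8" --pt "-0.274 -0.45 0.16 0 0.8" --pt "-0.274 -0.45 0.24 0 0.8" --pt "-0.274 -0.45 0.3 0 0.8" --pt "-0.274 -0.45 0.3 0 0.8" --pt "-0.274 -0.45 0.3 0 0.8" --force 30

```text
time_s: 28.07
tool_pos: [0.4385, 0.034, 0.0415]
orientation: [-2.218, -2.221, 0.004]
force: [0.4, -0.1, 1.0]
gripper_width: 0.0746
grip_force: 0.0
```

```bash
python3 loc.py 0.018
python3 - <<'E'
from h import *
d=snap('side')
cv2.imwrite('pics/s7.png',cv2.resize(d['color'][130:230,195:320],None,fx=6,fy=6,interpolation=2)[:,:,::-1])
E
```

```text
627 64 [43. 42.] 52.4 z 61
619 143 [15. 15.] 66.6 z 85
606 229 [49. 48.] 29.4 z 35
443 250 [33. 29.] 32.4 z 22
387 64 [29. 11.] 1.2 z 149
388 3 [26. 11.] 1.2 z 149
383 32 [15. 30.] 1.5 z 150
[0.44002153 0.03384984 0.04319447]
```

View pics/s7.png

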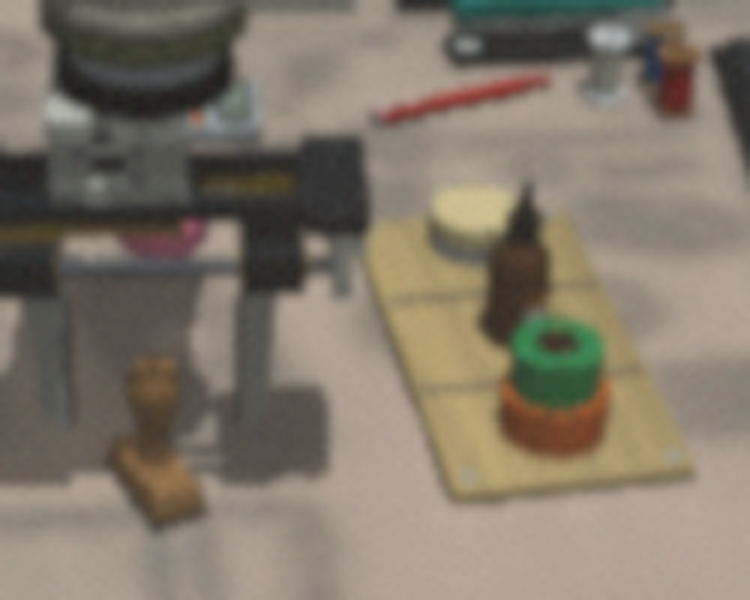

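Call:
arm_command --pt "-0.005 -0.004 0.007 0 0.8" --pt "-0.005 -0.004 0.007 0 0.8" --pt "-0.005 -0.004 0.007 0 0.1" --pt "-0.005 -0.004 0.007 0 0.1" --pt "-0.005 -0.004 0.007 0 0.1" --pt "-0.005 -0.004 0.007 0 0.1" --pt "-0.005 -0.004 0.007 0 0.1" --pt "-0.005 -0.004 0.007 0 0.1" --pt "-0.005 -0.004 0.007 0 0.1" --pt "-0.005 -0.004 0.007 0 0.1" --pt "-0.005 -0.004 0.007 0 0.1" --pt "-0.005 -0.004 0.007 0 0.1" --pt "-0.005 -0.004 0.007 0 0.1"

```text
time_s: 29.25
tool_pos: [0.4374, 0.0314, 0.0396]
orientation: [-2.221, -2.222, -0.0]
force: [0.5, -0.2, 0.4]
gripper_width: 0.0236
grip_force: 30.0
```

Call:
arm_command --pt "0 0 -0.06 0 0.1" --pt "0 0 -0.12 0 0.1" --pt "0 0 -0.15 0 0.1" --pt "-0.08 0.06 -0.15 0.03 0.1" --pt "-0.16 0.12 -0.15 0.06 0.1" --pt "-0.24 0.18 -0.15 0.09 0.1" --pt "-0.32 0.24 -0.15 0.12 0.1" --pt "-0.4 0.3 -0.15 0.15 0.1" --pt "-0.48 0.36 -0.15 0.18 0.1" --pt "-0.56 0.42 -0.15 0.21 0.1" --pt "-0.626 0.459 -0.15 0.248 0.1" --pt "-0.626 0.459 -0.15 0.248 0.1" --pt "-0.626 0.459 -0.15 0.248 0.1" --pt "-0.626 0.459 -0.09 0.248 0.1" --pt "-0.626 0.459 -0.06 0.248 0.1" --pt "-0.626 0.459 -0.06 0.248 0.1" --pt "-0.626 0.459 -0.06 0.248 0.1"

```text
time_s: 30.67
tool_pos: [0.6195, -0.2174, 0.0622]
orientation: [-2.895, -1.213, 0.004]
force: [0.6, 0.2, -0.4]
gripper_width: 0.0237
grip_force: 30.0
```

Run:
```python
from h import *
d=snap('side');s=r.read_state();print(s['tool_pos'],s['orientation'],s['gripper_width'])
cv2.imwrite('pics/s8.png',cv2.resize(d['color'][200:310,235:345],None,fx=6,fy=5,interpolation=2)[:,:,::-1])
P=cloud(d)
m=(abs(P[...,0]-.621)<.06)&(abs(P[...,1]+.219)<.06)&(P[...,2]>.026)&(P[...,2]<.05)&(d['range_z']>0)
q=P[m]*1000;print(len(q),cv2.minAreaRect(q[:,:2].astype(np.float32)))
for t in ('date_stamp','ink_pad'):
    print([w(d,*x['location'],.023 if t[0]=='d' else 0) for x in vision.place_of(t,'side')[:1]])
```

```text
[ 0.62056777 -0.21795035  0.06360599] [-2.89680996e+00 -1.21346123e+00  1.15115451e-03] 0.023621173214059675
201 ((621.2938842773438, -222.3221893310547), (53.050636291503906, 27.119060516357422), 69.7514877319336)
[array([ 0.6218409 , -0.22152726,  0.023     ])]
[array([ 6.28210631e-01, -2.11072651e-01, -1.11022302e-16])]
```

View pics/s8.png

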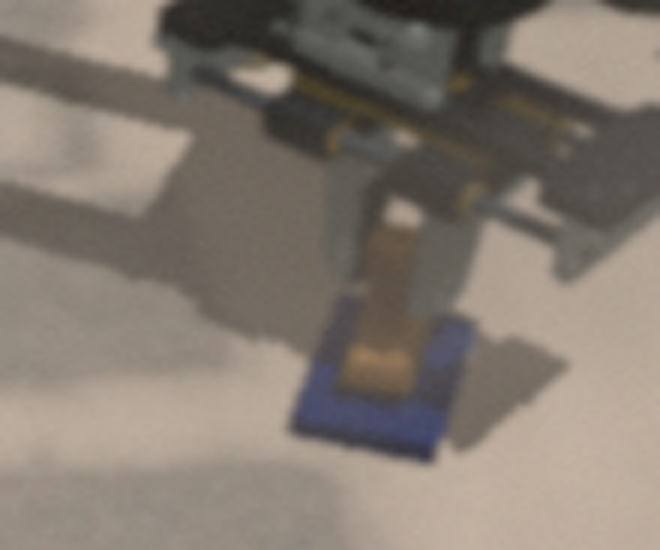

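Call:
arm_command --pt "0.005 -0.002 0.01 0 0.1" --pt "0.005 -0.002 0.02 0 0.1" --pt "0.005 -0.002 0.0225 0 0.1" --pt "0.005 -0.002 0.0225 0 0.1" --pt "0.005 -0.002 0.0225 0 0.1"

```text
time_s: 31.23
tool_pos: [0.6221, -0.2169, 0.0549]
orientation: [2.898, 1.212, 0.0]
force: [0.6, 0.3, 1.5]
gripper_width: 0.0238
grip_force: 30.0
```

Call:
arm_command --pt "0 0 0.001 0 0.5" --pt "0 0 0.001 0 0.6" --pt "0 0 0.001 0 0.6" --pt "0 0 0.001 0 0.6" --pt "0 0 0.001 0 0.6" --pt "0 0 -0.08 0 0.6" --pt "0 0 -0.16 0 0.6" --pt "0 0 -0.24 0 0.6" --pt "0 0 -0.3 0 0.6" --pt "-0.3 0.3 -0.3 0 0.6" --pt "-0.3 0.3 -0.3 0 0.6" --pt "-0.3 0.3 -0.3 0 0.6" --pt "-0.3 0.3 -0.3 0 0.6" --pt "-0.3 0.3 -0.3 0 0.6" --pt "-0.3 0.3 -0.3 0 0.6"

```text
time_s: 32.48
tool_pos: [0.6218, -0.3895, 0.1734]
orientation: [-2.9, -1.206, 0.001]
force: [0.2, 0.7, 0.0]
gripper_width: 0.0558
grip_force: 0.0
```

```bash
python3 loc.py 0.018
python3 - <<'E'
from h import *
d=snap('top');P=cloud(d);ok=d['range_z']>0
q=P[(abs(P[...,0]-.621)<.06)&(abs(P[...,1]+.219)<.06)&(abs(P[...,2]-.034)<.006)&ok]*1000
print('foot',len(q),cv2.minAreaRect(q[:,:2].astype(np.float32)))
q=P[(abs(P[...,0]-.618)<.1)&(abs(P[...,1]-.142)<.15)&(P[...,2]>.0065)&ok]*1000
print('board',cv2.minAreaRect(q[:,:2].astype(np.float32)))
cv2.imwrite('pics/t9.png',cv2.resize(d['color'][110:250,90:400],None,fx=2.5,fy=2.5,interpolation=2)[:,:,::-1])
E
```

```text
627 64 [42. 42.] 5.3 z 61
618 143 [16. 15.] 53.5 z 84
622 -217 [22. 20.] 17.8 z 86
607 230 [48. 48.] 28.0 z 34
435 257 [36. 33.] 47.3 z 21
[ 0.62245053 -0.38752764  0.17379734]
foot 167 ((622.3851928710938, -218.31463623046875), (52.4068489074707, 26.86272430419922), 70.39518737792969)
board ((618.0767211914062, 141.7367706298828), (120.55244445800781, 239.33917236328125), 8.106180191040039)
```

View pics/t9.png

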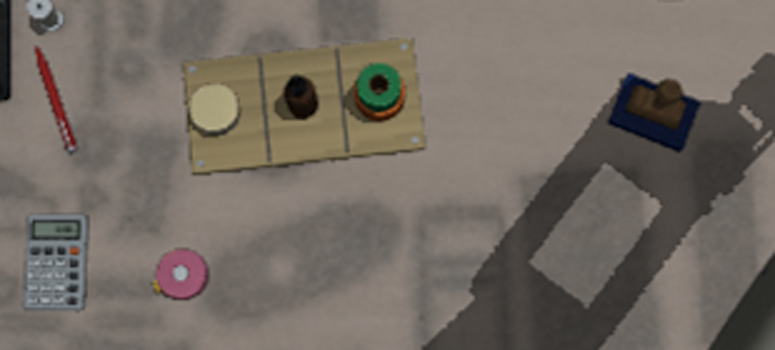

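```bash
python3 -c "
from h import *
print(r.sign_off())"
```

```text
the job is handed in; nothing more can be done
None
```

The station is set out and handed in; by my last camera check everything is in tolerance: the tin is about 9 mm off its field's middle (limit 15 mm), and the bottle, rolls and stamp are within about 3 mm of theirs. The tin slipped out of the first grip and needed a second try. The hand-in gave no verdict.

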